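# Run a fingertip along the visor's retainers

## Robot

A 6-joint arm with a two-finger parallel gripper is mounted at the origin on the work surface. World frame = base frame: x ahead of the robot, y to its left, z up, the work surface at z = 0. Lengths are in mm, angles in rad, forces in N, time in s.
With the tool pointing down it reaches from about 275 to 1000 mm from the base axis. Payload 8.4 kg.
Tool frame: the origin (TCP) lies at the very end of the fingers, on their centre line; the grasp point (between the pads) lies 19 mm behind it; y points along the fingers, x is the direction in which the jaws open and shut, and the axes are right-handed (so a half turn about y gives the same grasp; the last joint's range is limited). The gripper opens to 85 mm and grips with 20 to 120 N. Pads are 22 mm wide; open, the fingers measure 114 mm over their backs; the gripper's body (76 mm by 85 mm) begins 54 mm behind the grasp point. The pads swing forward as they close: fully open they stand 13 mm farther back than shut.
Start: joints at [-1.343, 0.353, 1.633, -0, 1.155, -0.002], TCP at [142.363, -608.573, 231.281] pointing down, gripper open.
Joint ranges: [-2.63, 2.63], [-0.92, 2.1], [0.06, 2.66], [-1.3, 4.44], [0, 2.69], [-3.02, 3.02]. Speed limits (rad/s): [2.22, 2.22, 2.79, 3.14, 3.14, 3.14].

## Interface

Orientations are given as [roll, pitch, yaw] about the fixed x, y, z axes, in that order (R = Rz(yaw) Ry(pitch) Rx(roll)).
In Python, from rig import r gives the robot as it stands.
- The arm moves only by the tool servo_tool, never from a script. Its argument "motion" is a list of rows, each a list of 7 numbers: the opening, from -1 (shut) to 1 (fully open), then the shift along the tool's x, y, z in m, then the turn, a rotation vector about the tool's x, y, z in units of 10 degrees (1.0 is 10 degrees). A call has 1 to 12 rows; each row is the pose to reach, as a shift and turn from the pose commanded when the call began, along the tool's axes at that moment; what a row does not reach only later rows make up. A row lasts 1/8 s, in which the tool goes at most 62.5 mm and 10.7 degrees, less where a joint would pass 70% of its speed; a pose out of reach is approached as far as the arm can. A call with a gripper value outside its range is refused whole. The fingers move at their own pace and stop on an object; "grip_force" is the grip in N (left out, the last holds). Time passes only in rows, so rows that repeat a pose let the fingers close. It gives the time, the measured TCP pose, the force and the opening at its end, in the units of the state.
- r.sense(): the state, without advancing time (a new reading comes with each control period).
- r.grab_frame(name): name is "scene" or "side" or "wrist"; returns the picture (480x640x3 uint8, red, green, blue); there is no depth.
- r.calibration(name): a dict with "fx", "fy", "cx", "cy" (pixels), "distortion" ([k1, k2, p1, p2, k3] as OpenCV has them; the pictures are not rectified), "R" (3x3) and "t" (3): a world point X has camera coordinates R X + t; the wrist camera has in their place "mount" (4x4, takes a point from camera to tool coordinates, whose origin is the TCP and whose axes are the tool frame's). Camera axes: x right, y down, z forward; pixel columns grow to the right and rows downward; lengths in mm; the calibration is good to about 2 mm. A picture is of the moment at which its call begins: read the wrist's pose just before it. calibration takes no time and is no camera call.
- r.sign_off(): hands the job in, once; it reports no verdict.
The state is a dict: "clock": time; "qpos": joint angles; "qvel": joint speeds; "joint_efforts": joint torques, N m; "eef_pos": TCP position; "tcp_rot": TCP orientation; "contact_force": force on the tool from outside, world axes, zero at the start; "wrist_torque": the same for the moment, N m; "opening": opening from 0.0 (shut) to 1.0 (fully open).
Only numpy, scipy, OpenCV 4.12 (cv2) and the standard library are available. Lean on these libraries where they do the work, as an engineer would, in place of code of your own. Each camera call takes 0.05 s, during which the arm holds its last target. There are 200 camera calls.

## Task

The smoked visor in the painting jig is pinned along its brow by six blue push-in retainers that still stand proud. With the fingertips, trace the curved row from the green end to the red end, gently pressing every retainer flush in turn as you pass, and keep to the row and low over it (within about 3 cm) from the first retainer until the last is home. Do not pull a retainer up, leave everything else where it is, and finish with the hand clear.

Things in the scene. Friction and masses are not known exactly. Their poses are not given: they have to be found in the camera images.
- jig: Fixed painting jig: plywood board 185 x 280 mm on feet, top 46 mm above the bench, x = -100 to +85, y = -140 to +140 mm. On it a smoked-grey visor, a curved band 46 mm wide, 4 mm thick, upper face 50 mm above the bench; green stripe on its +y end, red on its -y end. Origin on the bench under the board; z up, x from the board's half without the visor towards the brow.
- face_center (a point): A mere point in space: centre of the arc of retainers, level with the visor's upper face (50 mm above the bench). They stand at radius 170 mm about it, 0.235 rad (40 mm) apart, bulging towards the jig's +x, symmetrical about its x axis; axes as the jig's. The visor band reaches 0.78 rad either side.
- retainer1 (a joint): How far retainer 1 has been pressed, m: starts between 0 and 0.0012; at 0 it stands 6 mm proud of the visor; 0.006 flush with the visor, its stop; negative when pulled up. It slides straight down against about 2.5 N of friction and stays where it is left.
- retainer1_top (a point): Centre of the flat top of retainer 1 (1 is next to the green stripe, 6 next to the red one): blue push-in button, a low cone 28 mm across at the foot, 8 mm across at the top, 6 mm high, flanks about 31 degrees, so that a fingertip sliding along the row rides it down; white ring round its foot. Moves with it.
- retainer2 (a joint): How far retainer 2 has been pressed, m: starts between 0 and 0.0012; at 0 it stands 6 mm proud of the visor; 0.006 flush with the visor, its stop; negative when pulled up. It slides straight down against about 2.5 N of friction and stays where it is left.
- retainer2_top (a point): Centre of the flat top of retainer 2 (1 is next to the green stripe, 6 next to the red one): blue push-in button, a low cone 28 mm across at the foot, 8 mm across at the top, 6 mm high, flanks about 31 degrees, so that a fingertip sliding along the row rides it down; white ring round its foot. Moves with it.
- retainer3 (a joint): How far retainer 3 has been pressed, m: starts between 0 and 0.0012; at 0 it stands 6 mm proud of the visor; 0.006 flush with the visor, its stop; negative when pulled up. It slides straight down against about 2.5 N of friction and stays where it is left.
- retainer3_top (a point): Centre of the flat top of retainer 3 (1 is next to the green stripe, 6 next to the red one): blue push-in button, a low cone 28 mm across at the foot, 8 mm across at the top, 6 mm high, flanks about 31 degrees, so that a fingertip sliding along the row rides it down; white ring round its foot. Moves with it.
- retainer4 (a joint): How far retainer 4 has been pressed, m: starts between 0 and 0.0012; at 0 it stands 6 mm proud of the visor; 0.006 flush with the visor, its stop; negative when pulled up. It slides straight down against about 2.5 N of friction and stays where it is left.
- retainer4_top (a point): Centre of the flat top of retainer 4 (1 is next to the green stripe, 6 next to the red one): blue push-in button, a low cone 28 mm across at the foot, 8 mm across at the top, 6 mm high, flanks about 31 degrees, so that a fingertip sliding along the row rides it down; white ring round its foot. Moves with it.
- retainer5 (a joint): How far retainer 5 has been pressed, m: starts between 0 and 0.0012; at 0 it stands 6 mm proud of the visor; 0.006 flush with the visor, its stop; negative when pulled up. It slides straight down against about 2.5 N of friction and stays where it is left.
- retainer5_top (a point): Centre of the flat top of retainer 5 (1 is next to the green stripe, 6 next to the red one): blue push-in button, a low cone 28 mm across at the foot, 8 mm across at the top, 6 mm high, flanks about 31 degrees, so that a fingertip sliding along the row rides it down; white ring round its foot. Moves with it.
- retainer6 (a joint): How far retainer 6 has been pressed, m: starts between 0 and 0.0012; at 0 it stands 6 mm proud of the visor; 0.006 flush with the visor, its stop; negative when pulled up. It slides straight down against about 2.5 N of friction and stays where it is left.
- retainer6_top (a point): Centre of the flat top of retainer 6 (1 is next to the green stripe, 6 next to the red one): blue push-in button, a low cone 28 mm across at the foot, 8 mm across at the top, 6 mm high, flanks about 31 degrees, so that a fingertip sliding along the row rides it down; white ring round its foot. Moves with it.
- paint_pot: Small paint jar, 34 mm across, 42 mm high, standing on the empty half of the jig's board. Origin under its centre. Bystander.
- lens_blank: Flat round grey lens blank, 52 mm across, 4 mm thick, lying on the empty half of the jig's board. Origin under its centre. Bystander.
- paint_bottle: Paint bottle with red cap, 36 mm across, 85 mm high, on the bench beyond the jig. Origin under its centre. Bystander.
- palette_knife: Palette knife 200 mm long lying on the bench beyond the jig. Origin on its underside, x along it. Bystander.
- tumbler_a: White tumbler with blue diamond squares and a blue lid, 82 mm across, 104 mm high. Origin under its centre. Bystander.
- tumbler_b: Second such tumbler, 82 mm across, 104 mm high. Origin under its centre. Bystander.
- cleaner: Cleaner bottle, 60 mm across, 160 mm high. Origin under its centre. Bystander.

How it is judged (in metres and radians):
On the way, in this order (a step that is already met when the one before it is completed fails the run):
1. retainer 1 is pressed to within 1.8 mm of flush (value of joint retainer1 above 0.0042 m), for 0.1 s.
2. retainer 2 is pressed to within 1.8 mm of flush (value of joint retainer2 above 0.0042 m), for 0.1 s.
3. retainer 3 is pressed to within 1.8 mm of flush (value of joint retainer3 above 0.0042 m), for 0.1 s.
4. retainer 4 is pressed to within 1.8 mm of flush (value of joint retainer4 above 0.0042 m), for 0.1 s.
5. retainer 5 is pressed to within 1.8 mm of flush (value of joint retainer5 above 0.0042 m), for 0.1 s.
6. retainer 6 is pressed to within 1.8 mm of flush (value of joint retainer6 above 0.0042 m), for 0.1 s.
At the end, for the whole second after the job is handed in: All six retainers stand less than 1.8 mm proud of the visor and at rest, pressed in order from green to red, and nothing else is more than 20 mm from where it was (value of joint each of retainer1, retainer2, retainer3, retainer4, retainer5, retainer6 above 0.0042 m and velocity of joint each of retainer1, retainer2, retainer3, retainer4, retainer5, retainer6 below 0.002 m/s and distance of each of paint_pot, lens_blank, paint_bottle, palette_knife, tumbler_a, tumbler_b, cleaner from where it was at the start of the episode below 0.02 m); the robot touches nothing.
It fails at once if a retainer is pulled up more than 2 mm (value of joint any of retainer1, retainer2, retainer3, retainer4, retainer5, retainer6 below -0.002 m).
It fails at once if a bystander is lifted or shifted by more than 20 mm (distance of any of paint_pot, lens_blank, paint_bottle, palette_knife, tumbler_a, tumbler_b, cleaner from where it was at the start of the episode above 0.02 m).
It fails at once if the fingers bear on the jig with more than 40 N (contact force between the arm and jig above 40 N).
It fails at once if between the first retainer and the last the fingertips rise well off the row (grasp point over 75 mm above the visor's face) (value of joint retainer1 above 0.0042 m and not (value of joint retainer6 above 0.0042 m) and z of the grasp point in the frame of face_center above 0.075 m).
It fails at once if between the first retainer and the last the hand strays more than 35 mm sideways from the row (value of joint retainer1 above 0.0042 m and not (value of joint retainer6 above 0.0042 m) and (horizontal distance between the grasp point and face_center below 0.135 m or horizontal distance between the grasp point and face_center above 0.205 m)).
It also fails if it takes over 51 s, if anything falls off the work surface, if the arm or the gripper's body presses on something with over 40 N, if the wrist force passes 120 N, or if a joint passes its speed limit or range.

## Working session

There is one attempt and no reset: what is moved stays moved. The work goes in short steps, Python scripts to look and compute and a tool call to move; the robot and the scene stay as the last step left them, time stands still between calls to the robot, and variables do not carry over. Pictures are saved under pics/ and viewed, on a budget of 10 in all, crops included, one or two more only if the job needs it, and the job is handed in when it is done.

Besides the shell and the picture viewer there is one more tool, called in YAML: its name, and indented under it one key for each argument. servo_tool: Moves the arm, as the interface text tells. Its arguments: {"type":"object","properties":{"motion":{"type":"array","items":{"type":"array","items":{"type":"number"}}},"grip_force":{"type":"number"}},"required":["motion"]}

```bash
mkdir -p pics; python3 - <<'E'
from rig import r
import cv2
s=r.sense(); print(s)
for n in ["scene","side"]:
    cv2.imwrite(f"pics/{n}0.png",r.grab_frame(n)[:,:,::-1])
    print(n,r.calibration(n))
print(r.calibration("wrist"))
E
```

```text
{'clock': 0.0, 'qpos': array([-1.34340317e+00,  3.53673279e-01,  1.63415383e+00,  1.37831087e-05,
        1.15518239e+00, -2.40505994e-03]), 'qvel': array([-3.67029637e-04, -1.40801220e-03, -9.96895762e-04,  7.80329955e-04,
       -3.95228179e-07, -5.83953961e-04]), 'joint_efforts': array([ 8.80597918e-05, -6.05251837e+01, -3.42064333e+01, -1.16876486e-04,
        9.19117330e-03, -2.26563736e-05]), 'eef_pos': array([ 142.25529178, -608.09893343,  230.53755408]), 'tcp_rot': array([-1.57078032e+00,  1.41680608e-03, -1.34100367e+00]), 'contact_force': array([ 0.33968101, -0.50984205,  0.07816606]), 'wrist_torque': array([-0.02633625, -0.03875143, -0.00364012]), 'opening': 1.0029376985579763}
scene {'fx': 483.6573625563646, 'fy': 483.6573625563646, 'cx': 317.7706883984873, 'cy': 236.75820941513922, 'distortion': array([0.02555366, 0.        , 0.        , 0.        , 0.        ]), 'R': array([[ 0.12121695,  0.9925768 , -0.00988637],
       [ 0.79046076, -0.10254854, -0.60386719],
       [-0.6003984 ,  0.06538415, -0.79702364]]), 't': array([ -88.67994576, -382.96315441, 1534.35225189])}
s
[... 237 characters left out ...]
574],
       [-0.11756138, -0.60766723, -0.78544246],
       [ 0.1396544 ,  0.77295057, -0.61890554]]), 't': array([-557.17310418,  125.222902  ,  935.23812069])}
{'fx': 350.29119165291905, 'fy': 350.29119165291905, 'cx': 321.0113705501957, 'cy': 237.53539025233968, 'distortion': array([0.01775708, 0.        , 0.        , 0.        , 0.        ]), 'mount': array([[ 9.99998986e-01,  1.36006066e-03,  4.22031013e-04,
        -3.62050640e-01],
       [ 2.10945265e-05, -3.10478047e-01,  9.50580550e-01,
        -1.42240379e+02],
       [ 1.42387857e-03, -9.50579577e-01, -3.10477761e-01,
         7.94402956e+01],
       [ 0.00000000e+00,  0.00000000e+00,  0.00000000e+00,
         1.00000000e+00]])}
```

View pics/scene0.png

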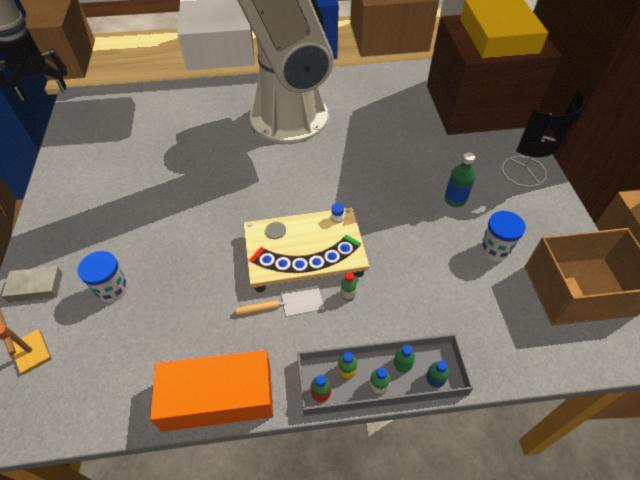

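The scene view shows the jig at about (305,248). The green end is at (352,241) and the red end at (258,255), with the six blue retainers between them. Next I'll segment the blue in both views.

```bash
python3 - <<'E'
import cv2,numpy as np
a=cv2.imread("pics/scene0.png"); b=cv2.imread("pics/side0.png")
for im,n in((a,'sc'),(b,'si')):
    h=cv2.cvtColor(im,cv2.COLOR_BGR2HSV)
    m=cv2.inRange(h,(100,130,60),(130,255,255))
    k,_,st,c=cv2.connectedComponentsWithStats(m)
    print(n,[(c[i].round(1).tolist(),int(st[i,4])) for i in range(1,k) if 8<st[i,4]<500])
c1=cv2.resize(a[200:300,230:380],None,fx=4,fy=4,interpolation=cv2.INTER_CUBIC)
cv2.imwrite("pics/s_crop.png",np.vstack([c1[:, :600]]))
E
```

```text
sc [([456.9, 193.0], 341), ([337.5, 208.3], 119), ([344.9, 247.6], 54), ([492.2, 252.3], 12), ([331.8, 255.8], 46), ([266.6, 259.0], 45), ([316.3, 261.4], 42), ([282.6, 263.0], 45), ([299.5, 263.8], 48), ([118.2, 291.4], 13), ([106.7, 296.5], 11), ([406.7, 350.1], 99), ([347.5, 357.1], 98), ([441.3, 365.8], 98), ([381.3, 372.7], 96), ([320.4, 380.4], 100), ([434.4, 381.7], 85)]
si [([292.1, 132.3], 385), ([231.6, 166.1], 380), ([425.5, 171.4], 53), ([421.9, 186.7], 118), ([443.6, 196.6], 71), ([437.6, 212.4], 76), ([264.3, 219.6], 148), ([308.1, 225.0], 42), ([465.8, 226.8], 85), ([319.8, 233.1], 37), ([328.4, 243.1], 35), ([333.2, 254.8], 46), ([333.9, 267.6], 47), ([329.5, 281.1], 55)]
```

View pics/side0.png

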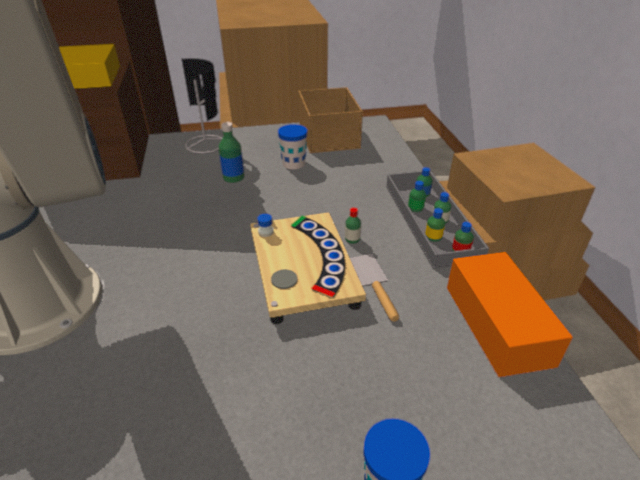

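```bash
cat > h.py <<'E'
import numpy as np,cv2
from rig import r
from scipy.optimize import least_squares
from scipy.spatial.transform import Rotation as Ro
def proj(c,R,t,X):
    K=np.array([[c['fx'],0,c['cx']],[0,c['fy'],c['cy']],[0,0,1]])
    return cv2.projectPoints(np.asarray(X,float).reshape(-1,1,3),cv2.Rodrigues(np.array(R))[0],np.array(t,float),K,np.array(c['distortion']))[0].reshape(-1,2)
A=0.235*(2.5-np.arange(6))
def row(p,z): # p: face centre x,y, yaw
    return np.c_[p[0]+170*np.cos(A+p[2]),p[1]+170*np.sin(A+p[2]),np.full(6,z)]
E
python3 - <<'E'
from h import *
U={'scene':[[344.9,247.6],[331.8,255.8],[316.3,261.4],[299.5,263.8],[282.6,263.0],[266.6,259.0]],
'side':[[308.1,225],[319.8,233.1],[328.4,243.1],[333.2,254.8],[333.9,267.6],[329.5,281.1]]}
def res(p,names,z=None):
    o=[]
    for n in names:
        c=r.calibration(n); o.append((proj(c,c['R'],c['t'],row(p,p[3] if z is None else z))-U[n]).ravel())
    return np.concatenate(o)
for nm in (['scene'],['side'],['scene','side']):
    s=least_squares(res,[400,0,0],args=(nm,53)); print(nm,s.x,np.abs(s.fun).max())
s=least_squares(res,[400,0,0,50],args=(['scene','side'],)); print(s.x,np.abs(s.fun).max())
print(row(s.x,53).round(1))
E
```

```text
['scene'] [ 4.31968304e+02 -1.48699366e+01  4.83526289e-02] 0.13982512736487251
['side'] [ 4.28012095e+02 -1.53276192e+01  5.10839608e-02] 0.2270650253429949
['scene', 'side'] [ 4.29412848e+02 -1.48017886e+01  4.89529947e-02] 0.9447870868695816
[ 4.29128875e+02 -1.41418865e+01  4.98526258e-02  5.10265248e+01] 0.6205832300307463
[[ 565.8   87.    53. ]
 [ 585.6   52.4   53. ]
 [ 596.8   14.2   53. ]
 [ 598.7  -25.6   53. ]
 [ 591.4  -64.8   53. ]
 [ 575.1 -101.2   53. ]]
```

The fit agrees to under 1 px in each view and puts the height at 51 mm, which is what it should be. Next I shut the fingers and move above retainer 1.

servo_tool:
  motion:
    - [-1, -0.29, 0, 0.285, 0, 0, 0]
    - [-1, -0.29, 0, 0.285, 0, 0, 0]
    - [-1, -0.29, 0, 0.285, 0, 0, 0]
    - [-1, -0.29, 0, 0.285, 0, 0, 0]
    - [-1, -0.29, 0, 0.285, 0, 0, 0]
    - [-1, -0.29, 0, 0.285, 0, 0, 0]
    - [-1, -0.58, 0, 0.571, 0, 0, 0]
    - [-1, -0.58, 0, 0.571, 0, 0, 0]
    - [-1, -0.58, 0, 0.571, 0, 0, 0]
    - [-1, -0.58, 0, 0.571, 0, 0, 0]
    - [-1, -0.58, 0, 0.571, 0, 0, 0]
    - [-1, -0.58, 0, 0.571, 0, 0, 0]
  grip_force: 20

```text
clock: 1.6
eef_pos: [533.6, 33.7, 231.2]
tcp_rot: [-1.571, -0.0, -1.341]
contact_force: [1.7, 0.1, 1.2]
opening: -0.005
```

servo_tool:
  motion:
    - [-1, 0, 0, 0, 0, 0, 0]
    - [-1, 0, 0, 0, 0, 0, 0]
    - [-1, 0, 0, 0, 0, 0, 0]

```text
clock: 1.98
eef_pos: [532.2, 30.7, 231.1]
tcp_rot: [-1.572, -0.0, -1.342]
contact_force: [-1.1, -0.3, -0.2]
opening: -0.004
```

servo_tool:
  motion:
    - [-1, -0.047, 0, 0.046, 0, 0, 0]
    - [-1, -0.047, 0.05, 0.046, 0, 0, 0]
    - [-1, -0.047, 0.1, 0.046, 0, 0, 0]
    - [-1, -0.047, 0.1, 0.046, 0, 0, 0]
    - [-1, -0.047, 0.1, 0.046, 0, 0, 0]
    - [-1, -0.047, 0.1, 0.046, 0, 0, 0]
    - [-1, -0.047, 0.1, 0.046, 0, 0, 0]

```text
clock: 2.85
eef_pos: [568.0, 87.9, 133.0]
tcp_rot: [-1.568, -0.0, -1.341]
contact_force: [-0.4, 0.4, 0.3]
opening: 0.0
```

```bash
python3 - <<'E'
from h import *
s=r.sense(); im=r.grab_frame("wrist"); c=r.calibration("wrist"); M=np.array(c['mount'])
print(s['eef_pos'],s['tcp_rot'],s['contact_force'])
R=Ro.from_euler('xyz',s['tcp_rot']).as_matrix()
Rc=(R@M[:3,:3]).T; t=-Rc@(R@M[:3,3]+s['eef_pos'])
np.savez('w1.npz',Rc=Rc,t=t)
P=proj(c,Rc,t,row([429.6,-14.7,.0495],54)); print(P.round(1))
b=im[:,:,::-1].copy(); 
for p in P: cv2.drawMarker(b,tuple(int(v) for v in p.round()),(0,255,255),0,10)
cv2.imwrite("pics/w1.png",b); cv2.imwrite("w1raw.png",im[:,:,::-1])
E
```

```text
[567.97341313  87.88286742 133.00821245] [-1.56805078e+00 -2.41089578e-04 -1.34129568e+00] [-0.43596294  0.43382605  0.26654317]
[[322.9 250.8]
 [380.6 234.7]
 [441.2 231.6]
 [499.4 242. ]
 [550.1 264.6]
 [589.4 296.9]]
```

View pics/w1.png

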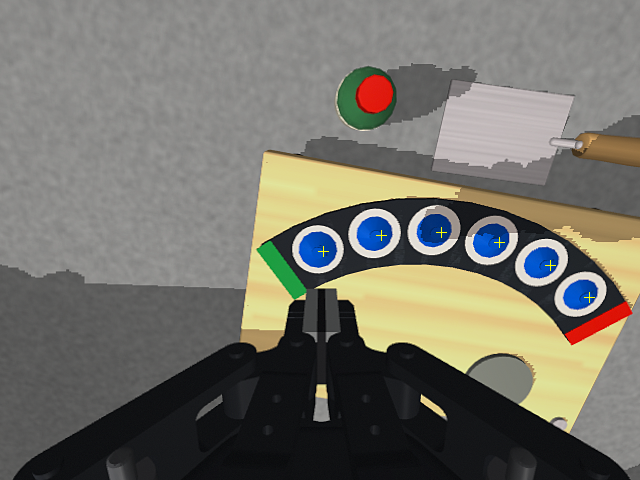

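The wrist view shows all six retainers, with my predictions about 5 px (roughly 3 mm) too far right. I'll refit from this closer view.

```bash
python3 - <<'E'
from h import *
im=cv2.imread("w1raw.png"); W=np.load('w1.npz'); c=r.calibration("wrist")
h=cv2.cvtColor(im,cv2.COLOR_BGR2HSV); m=cv2.inRange(h,(100,130,40),(130,255,255))
k,_,st,ce=cv2.connectedComponentsWithStats(m)
U=np.array(sorted([ce[i].tolist() for i in range(1,k) if st[i,4]>300])); print(U.round(1))
for z in (52,54):
    s=least_squares(lambda p:(proj(c,W['Rc'],W['t'],row(p,z))-U).ravel(),[429,-15,.05]); print(z,s.x,np.abs(s.fun).max()); print(row(s.x,z).round(1).tolist())
E
```

```text
[[317.3 249.2]
 [374.  233.2]
 [433.5 230. ]
 [490.8 240. ]
 [540.8 262.3]
 [580.  294. ]]
52 [ 4.29165040e+02 -1.02483961e+01  5.06065473e-02] 1.2238734009800396
[[565.7, 91.0, 52.0], [585.5, 56.4, 52.0], [596.8, 18.2, 52.0], [598.8, -21.6, 52.0], [591.5, -60.8, 52.0], [575.2, -97.2, 52.0]]
54 [ 4.29631789e+02 -9.13696195e+00  4.94715499e-02] 2.4560951961872206
[[566.3, 92.0, 54.0], [586.1, 57.4, 54.0], [597.3, 19.1, 54.0], [599.2, -20.7, 54.0], [591.9, -59.9, 54.0], [575.6, -96.3, 54.0]]
```

servo_tool:
  motion:
    - [-1, -0.002, 0.03, -0.002, 0, 0, 0]
    - [-1, -0.002, 0.06, -0.002, 0, 0, 0]
    - [-1, -0.002, 0.068, -0.002, 0, 0, 0]
    - [-1, -0.002, 0.068, -0.002, 0, 0, 0]
    - [-1, -0.002, 0.068, -0.002, 0, 0, 0]
    - [-1, -0.002, 0.068, -0.002, 0, 0, 0]

```text
clock: 3.65
eef_pos: [565.3, 89.6, 64.3]
tcp_rot: [-1.569, -0.0, -1.341]
contact_force: [0.0, -0.9, 0.1]
opening: -0.002
```

servo_tool:
  motion:
    - [-1, 0, 0.004, 0, 0, 0, 0]
    - [-1, 0, 0.007, 0, 0, 0, 0]
    - [-1, 0, 0.009, 0, 0, 0, 0]
    - [-1, 0, 0.0105, 0, 0, 0, 0]
    - [-1, 0, 0.012, 0, 0, 0, 0]
    - [-1, 0, 0.0125, 0, 0, 0, 0]
    - [-1, 0, 0.013, 0, 0, 0, 0]
    - [-1, 0, 0.013, 0, 0, 0, 0]
    - [-1, 0, 0.013, 0, 0, 0, 0]

```text
clock: 4.78
eef_pos: [564.6, 89.4, 50.3]
tcp_rot: [-1.571, 0.0, -1.341]
contact_force: [0.4, -0.0, 0.6]
opening: -0.002
```

servo_tool:
  motion:
    - [-1, 0, 0.0005, 0, 0, 0, 0]
    - [-1, 0, 0.001, 0, 0, 0, 0]
    - [-1, 0, 0.001, 0, 0, 0, 0]

```text
clock: 5.15
eef_pos: [564.6, 89.4, 50.0]
tcp_rot: [-1.571, -0.0, -1.341]
contact_force: [-3.8, 0.3, 11.7]
opening: -0.001
```

```bash
python3 - <<'E'
from h import *
s=r.sense(); print(s['eef_pos'],s['contact_force'])
im=r.grab_frame("wrist")[:,:,::-1]
cv2.imwrite("pics/w2.png",cv2.resize(im[180:380,200:460],None,fx=3,fy=3,interpolation=cv2.INTER_CUBIC))
E
```

```text
[564.59678418  89.44538465  50.04443509] [-3.79301993  0.30479912 11.70237418]
```

View pics/w2.png

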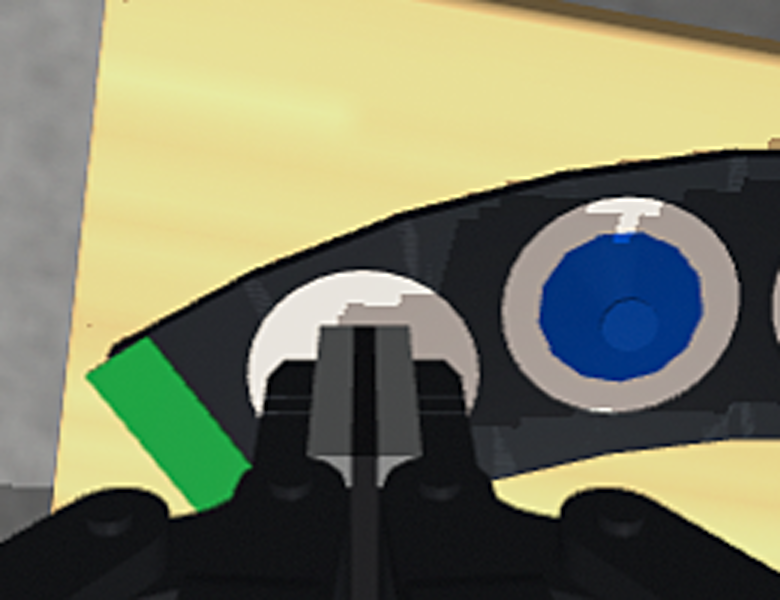

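The crop shows the tip centred on retainer 1's ring, at about (363,385), with no blue left. There is contact at z=50.0 with 12 N, so retainer 1 is flush. On to retainer 2 with a low hop.

servo_tool:
  motion:
    - [-1, 0, -0.01, 0, 0, 0, 0]
    - [-1, 0.01, -0.01, 0.003, 0, 0, 0]
    - [-1, 0.025, -0.01, 0.0075, 0, 0, 0]
    - [-1, 0.038, -0.01, 0.0115, 0, 0, 0]
    - [-1, 0.038, -0.01, 0.0115, 0, 0, 0]
    - [-1, 0.038, -0.007, 0.0115, 0, 0, 0]
    - [-1, 0.038, -0.004, 0.0115, 0, 0, 0]
    - [-1, 0.038, -0.002, 0.0115, 0, 0, 0]
    - [-1, 0.038, -0.001, 0.0115, 0, 0, 0]
    - [-1, 0.038, -0.0003, 0.0115, 0, 0, 0]
    - [-1, 0.038, -0.0003, 0.0115, 0, 0, 0]
    - [-1, 0.038, -0.0003, 0.0115, 0, 0, 0]

```text
clock: 6.7
eef_pos: [584.3, 55.2, 50.1]
tcp_rot: [-1.571, 0.0, -1.341]
contact_force: [-2.0, -2.2, 7.4]
opening: 0.001
```

servo_tool:
  motion:
    - [-1, 0, -0.01, 0, 0, 0, 0]
    - [-1, 0.01, -0.01, 0.0005, 0, 0, 0]
    - [-1, 0.025, -0.01, 0.001, 0, 0, 0]
    - [-1, 0.04, -0.01, 0.002, 0, 0, 0]
    - [-1, 0.04, -0.01, 0.002, 0, 0, 0]
    - [-1, 0.04, -0.007, 0.002, 0, 0, 0]
    - [-1, 0.04, -0.004, 0.002, 0, 0, 0]
    - [-1, 0.04, -0.002, 0.002, 0, 0, 0]
    - [-1, 0.04, -0.001, 0.002, 0, 0, 0]
    - [-1, 0.04, 0, 0.002, 0, 0, 0]
    - [-1, 0.04, 0, 0.002, 0, 0, 0]
    - [-1, 0.04, 0, 0.002, 0, 0, 0]

```text
clock: 8.2
eef_pos: [595.4, 16.7, 50.1]
tcp_rot: [-1.571, 0.0, -1.341]
contact_force: [-2.5, -0.7, 6.9]
opening: -0.001
```

servo_tool:
  motion:
    - [-1, 0, -0.01, 0, 0, 0, 0]
    - [-1, 0.01, -0.01, -0.0015, 0, 0, 0]
    - [-1, 0.025, -0.01, -0.004, 0, 0, 0]
    - [-1, 0.0395, -0.01, -0.007, 0, 0, 0]
    - [-1, 0.0395, -0.01, -0.007, 0, 0, 0]
    - [-1, 0.0395, -0.007, -0.007, 0, 0, 0]
    - [-1, 0.0395, -0.004, -0.007, 0, 0, 0]
    - [-1, 0.0395, -0.002, -0.007, 0, 0, 0]
    - [-1, 0.0395, -0.001, -0.007, 0, 0, 0]
    - [-1, 0.0395, 0, -0.007, 0, 0, 0]
    - [-1, 0.0395, 0, -0.007, 0, 0, 0]
    - [-1, 0.0395, 0, -0.007, 0, 0, 0]

```text
clock: 9.7
eef_pos: [597.7, -23.4, 50.1]
tcp_rot: [-1.571, 0.0, -1.341]
contact_force: [-2.9, -1.0, 7.0]
opening: -0.0
```

```bash
python3 - <<'E'
from h import *
im=r.grab_frame("wrist")[:,:,::-1]
cv2.imwrite("pics/w3.png",cv2.resize(im[180:380,100:500],None,fx=2,fy=2,interpolation=cv2.INTER_CUBIC))
E
```

```text
(no output)
```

View pics/w3.png

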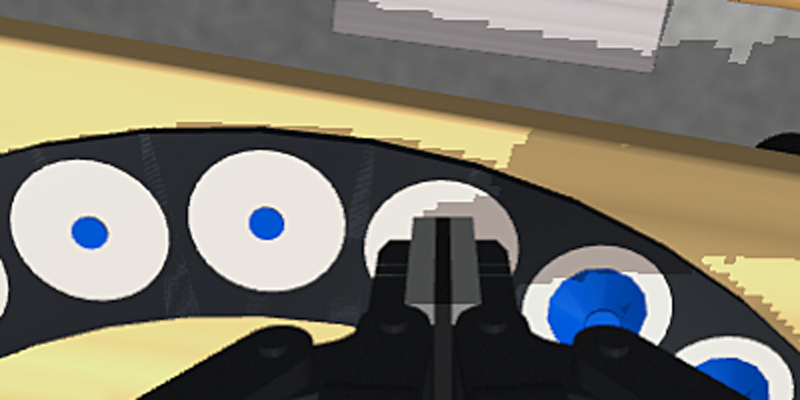

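The crop shows retainers 2 (90,232) and 3 (267,223) flush. The tip is on ring 4, and 5 and 6 are still proud.

servo_tool:
  motion:
    - [-1, 0, -0.01, 0, 0, 0, 0]
    - [-1, 0.01, -0.01, -0.004, 0, 0, 0]
    - [-1, 0.024, -0.01, -0.01, 0, 0, 0]
    - [-1, 0.0365, -0.01, -0.016, 0, 0, 0]
    - [-1, 0.0365, -0.01, -0.016, 0, 0, 0]
    - [-1, 0.0365, -0.007, -0.016, 0, 0, 0]
    - [-1, 0.0365, -0.004, -0.016, 0, 0, 0]
    - [-1, 0.0365, -0.002, -0.016, 0, 0, 0]
    - [-1, 0.0365, -0.001, -0.016, 0, 0, 0]
    - [-1, 0.0365, 0, -0.016, 0, 0, 0]
    - [-1, 0.0365, 0, -0.016, 0, 0, 0]
    - [-1, 0.0365, 0, -0.016, 0, 0, 0]

```text
clock: 11.25
eef_pos: [590.5, -62.6, 50.1]
tcp_rot: [-1.571, -0.0, -1.341]
contact_force: [-1.4, -1.0, 6.7]
opening: 0.002
```

servo_tool:
  motion:
    - [-1, 0, -0.01, 0, 0, 0, 0]
    - [-1, 0.01, -0.01, -0.007, 0, 0, 0]
    - [-1, 0.02, -0.01, -0.016, 0, 0, 0]
    - [-1, 0.0315, -0.01, -0.0245, 0, 0, 0]
    - [-1, 0.0315, -0.01, -0.0245, 0, 0, 0]
    - [-1, 0.0315, -0.007, -0.0245, 0, 0, 0]
    - [-1, 0.0315, -0.004, -0.0245, 0, 0, 0]
    - [-1, 0.0315, -0.002, -0.0245, 0, 0, 0]
    - [-1, 0.0315, -0.001, -0.0245, 0, 0, 0]
    - [-1, 0.0315, 0, -0.0245, 0, 0, 0]
    - [-1, 0.0315, 0, -0.0245, 0, 0, 0]
    - [-1, 0.0315, 0, -0.0245, 0, 0, 0]

```text
clock: 12.75
eef_pos: [573.9, -98.8, 50.1]
tcp_rot: [-1.57, -0.0, -1.341]
contact_force: [-2.3, -0.2, 6.9]
opening: 0.003
```

servo_tool:
  motion:
    - [-1, 0, -0.01, 0, 0, 0, 0]
    - [-1, 0, -0.05, 0, 0, 0, 0]
    - [-1, 0, -0.1, 0, 0, 0, 0]
    - [-1, 0, -0.13, -0.05, 0, 0, 0]
    - [-1, 0, -0.13, -0.06, 0, 0, 0]
    - [-1, 0, -0.13, -0.06, 0, 0, 0]
    - [-1, 0, -0.13, -0.06, 0, 0, 0]

```text
clock: 13.62
eef_pos: [515.8, -112.4, 178.9]
tcp_rot: [-1.571, 0.0, -1.341]
contact_force: [0.1, -0.1, -0.2]
opening: -0.0
```

```bash
python3 - <<'E'
from h import *
im=r.grab_frame("wrist")[:,:,::-1]; cv2.imwrite("pics/w4.png",im)
s=r.sense();print(s['eef_pos'],s['contact_force'],abs(s['qvel']).max())
E
```

```text
[ 515.83357606 -112.36762414  178.78167087] [-0.42455963 -0.64872476  0.12146768] 0.002204563789921819
```

View pics/w4.png

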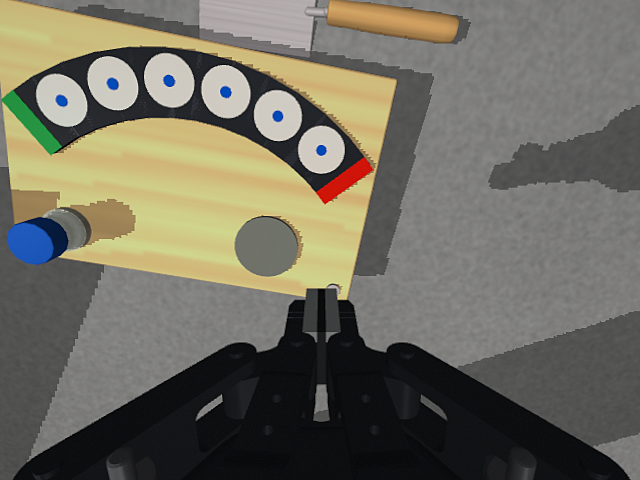

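The last view shows all six retainers flush, from (62,101) to (321,150). The pot and lens look undisturbed and the hand is clear.

```bash
python3 -c "
from rig import r
print(r.sign_off())"
```

```text
the job is handed in; nothing more can be done
None
```

I pressed all six retainers flush in order from green to red, using the shut fingertips, and handed the job in at about 14 s. Sign-off reports no verdict.

- **Method:** I pressed each retainer straight down and hopped about 10 mm up between them, rather than sliding along the row. That kept the hand low and on the row from the first retainer to the last.
- **Contact:** Each press ended on the visor's face at z ≈ 50 mm. The force read at the end of each press was about 7–12 N, against the 40 N limit.
- **Final check:** The last wrist picture shows only the small blue tops level in their white rings. The paint pot and lens blank look undisturbed. I did not look at the other bystanders again after the start, except the part of the palette knife in that picture. The hand is about 130 mm above the visor, at rest, with no contact force.
- **Disagreement:** The fixed cameras and the wrist camera differed by about 4 mm in y for the row. I aimed midway between them, and the close-up at retainer 1 showed the tip centred on it.

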